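Guard check on the jointer

TASK

The jointer is switched off for its morning guard check. Stand the longer, taller board on its long edge on the infeed table, flat against the fence, then feed it straight along the fence through the sprung guard, holding it gently pressed down on the tables and against the fence all the while the guard is open, until the guard has swung fully shut behind it. Leave the board standing upright on the outfeed table, still against the fence, and leave everything else as it was.

Things in the scene. Friction and masses are not known exactly. Their poses are not given: they have to be found in the camera images.
- board: The task's board: a planed light-wood board, 28 mm thick (its x axis), 260 mm long (its y axis), 140 mm high (its z axis), about 0.4 to 0.65 kg. It starts standing on its long edge on the bench between robot and jointer, on either the left or the right. Origin: centre of its underside.
- offcut: A shorter, lower piece of the same wood, 28 x 200 x 95 mm (x, y, z), standing on edge on the other side. Not to be moved. Origin: centre of its underside.
- bed (a point): Frame of the jointer, which is let into the bench across the robot's front. The point lies on the plane of the steel table tops (55 mm above the bench), over the middle of the cutterblock. z up; +y runs along the fence to the infeed end, so the board is fed towards -y; +x points away from the fence.
- fence_face (a point): Point at the foot of the fence's working face, over the cutterblock, 75 mm from the bed point; axes as the bed frame. The face is the plane x = 0 here and looks to +x; the fence is 96 mm high above the tables, 10 mm thick and reaches 310 mm either way along y. It stands on the robot's side of the tables, with a carriage behind its middle.
- fence: The whole aluminium fence, fixed to the jointer; origin at the jointer's foot on the bench, 55 mm straight below the bed point, same axes.
- tables: The two steel tables, waxed and slippery like the fence, at one height, 155 mm wide (bed x -77 to +77 mm); infeed table bed y +18 to +375 mm, outfeed table -18 to -375 mm, lips bevelled; between them a gap with the cutterblock 2 mm below. Origin on the bench, 55 mm straight below the bed point, same axes.
- guard (a joint): Angle of the swing guard, a flat aluminium plate shaped like a pork chop, 16 mm thick, 4 mm above the tables over the cutterblock. 0 is shut (tip 3 mm from the fence); it grows to 1.3 rad as the tip is pushed downstream (-y) and away from the fence. Upright pivot at x +100, y +50 mm of the bed frame. Its spring shuts it with 0.24 N m at 0, rising by 0.2 N m per rad.
- guard_tip (a point): Tip of the swing guard, on its upper face; turns with it. A 28 mm board fed along the fence meets the guard with its nose at about y +25 mm of the bed frame, holds it open at about 0.35 rad, feels about 2 to 4 N pushing it back and towards the fence, and frees it when its tail has passed about y -50 mm.
- mallet: Wooden mallet lying on the bench, at the right. Bystander. Origin: underside of the head.
- chisel: Chisel lying on the bench, at the right. Bystander.
- square: Try square lying on the bench, at the left. Bystander.
- glue: White glue bottle, 68 mm across, 190 mm tall, at the left. Bystander.
- pushblock: Wooden push block with a handle, 75 x 190 mm (x, y) and 74 mm tall, standing on the outer side of the infeed table, away from the fence. Bystander. Origin: centre of its underside.
- tape: Roll of paper tape, 96 mm across and 25 mm tall, lying on the bench between the two boards. Bystander.
- straightedge: Aluminium straightedge, 30 x 150 x 10 mm, lying on the outer side of the outfeed table, away from the fence. Bystander.

How it is judged:
By the outcome, as a careful person would: the job done as asked, in the order asked, and still so for the second after the job is handed in, with the robot touching nothing.
It also fails if it takes over 72 s, if anything falls off the work surface, if the arm or the gripper's body presses on something with over 40 N, if the wrist force passes 120 N, or if a joint passes its speed limit or range.

ROBOT

A 7-joint arm with a two-finger parallel gripper is mounted at the origin on the work surface. World frame = base frame: x ahead of the robot, y to its left, z up, the work surface at z = 0. Lengths are in m, angles in rad, forces in N, time in s.
With the tool pointing down it reaches from about 0.4 to 0.85 m from the base axis. Payload 10.4 kg.
Tool frame: the origin (TCP) lies between the finger pads; the fingertips stand 14 mm ahead of it and the grasp point (between the pads) lies 5 mm behind it; z points along the fingers, y is the direction in which the jaws open and shut (so a half turn about z gives the same grasp; the last joint's range is limited). The gripper opens to 87 mm and grips with 3 to 60 N. Pads are 19 mm wide; open, the fingers measure 117 mm over their backs; the gripper's body (75 mm by 190 mm) begins 51 mm behind the grasp point.
Start: joints at [1.135, 0.332, -0.065, 1.46, 0.022, 1.35, -0.088], TCP at [0.251, -0.573, 0.237] pointing down, gripper open.
Joint ranges: [-2.6, 2.6], [-0.5, 2.12], [-1.47, 1.34], [0.16, 2.42], [-1.27, 4.41], [0.06, 2.06], [-2.6, 2.6]. Speed limits (rad/s): [2.22, 2.22, 2.79, 2.79, 3.14, 3.14, 3.14].

INTERFACE

Orientations are given as a unit quaternion [x, y, z, w].
In Python, from bench import readout, camera, calibration, order gives the robot as it stands.
- The arm moves only by the tool apply_moves, never from a script. Its argument "deltas" is a list of rows, each an object with "translation": the shift along the world's x, y, z in m, a list of three; "turn": the turn, a rotation vector about the world's x, y, z in rad, a list of three; "hand": the finger opening in m, from 0 to 0.087. A call has 1 to 5 rows; each row shifts and turns the pose as measured when the row begins; what a row does not reach is not made up. A row lasts 1/10 s, in which the tool goes at most 50 mm and 8.59 degrees, less where a joint would pass 70% of its speed; a pose out of reach is approached as far as the arm can. A call with a gripper value outside its range is refused whole. The fingers move at their own pace and stop on an object; "newtons" is the grip in N (left out, the last holds). Time passes only in rows, so rows that do not move let the fingers close. It gives the time, the measured TCP pose, the force and the opening at its end, in the units of the state.
- readout.read_state(): the state, without advancing time (a new reading comes with each control period).
- camera(name): name is "side" or "top" or "wrist"; returns the picture (384x512x3 uint8, red, green, blue); there is no depth.
- calibration(name): a dict with "fx", "fy", "cx", "cy" (pixels), "extrinsics" (4x4, takes a point from world to camera coordinates). Camera axes: x right, y down, z forward; pixel columns grow to the right and rows downward; lengths in m; the calibration is good to about 2 mm. A picture is of the moment at which its call begins: read the wrist's pose just before it. calibration takes no time and is no camera call; for the wrist camera it gives the pose at the moment of the call.
- order.close_job(): hands the job in, once; it reports no verdict.
The state is a dict: "time": time; "joint_positions": joint angles; "joint_vel": joint speeds; "joint_torque": joint torques, N m; "ee_pos": TCP position; "eef_rot": TCP orientation; "ft_force": force on the tool from outside, world axes, zero at the start; "torque": the same for the moment, N m; "width": finger opening in m.
Only numpy, scipy, OpenCV 4.12 (cv2) and the standard library are available. Lean on these libraries where they do the work, as an engineer would, in place of code of your own. Each camera call takes 0.05 s, during which the arm holds its last target. There are 200 camera calls.

## Working session

There is one attempt and no reset: what is moved stays moved. The work goes in short steps, Python scripts to look and compute and a tool call to move; the robot and the scene stay as the last step left them, time stands still between calls to the robot, and variables do not carry over. Pictures are saved under pics/ and viewed, about 8 in all and at most 12, crops included, and the job is handed in when it is done.

Besides the shell and the picture viewer there is one more tool, called as name([rows], argument=value, ...), one row to a line, values as JSON. apply_moves: Moves the arm, as the interface text tells. Its arguments: {"type":"object","properties":{"deltas":{"type":"array","items":{"type":"object","properties":{"translation":{"type":"array","items":{"type":"number"}},"turn":{"type":"array","items":{"type":"number"}},"hand":{"type":"number"}}}},"newtons":{"type":"number"}},"required":["deltas"]}

```bash
mkdir -p pics; ls
python3 - <<'E'
from bench import readout,camera,calibration
import cv2,numpy as np
for n in("top","side"):
    cv2.imwrite(f"pics/{n}0.png",camera(n)[:,:,::-1])
    c=calibration(n);print(n,c["fx"],c["fy"],c["cx"],c["cy"],np.round(c["extrinsics"],4).tolist())
s=readout.read_state();print(s)
E
```

```text
pics
top 383.756558491198 383.756558491198 252.1058190466741 185.22184032153683 [[-0.017, -0.9998, 0.0049, 0.007], [-0.9751, 0.0155, -0.2213, 0.5936], [0.2211, -0.0086, -0.9752, 1.4804], [0.0, 0.0, 0.0, 1.0]]
side 433.2011943323967 433.2011943323967 253.571105466505 190.85396142404886 [[-0.9503, -0.3115, -0.0023, 0.5279], [-0.2096, 0.6449, -0.735, 0.1851], [0.2304, -0.6979, -0.6781, 1.7241], [0.0, 0.0, 0.0, 1.0]]
{'time': 0.1, 'joint_positions': array([ 1.1354205 ,  0.33278392, -0.06470814,  1.46083872,  0.02158788,
        1.34990958, -0.08852144]), 'joint_vel': array([-0.00063366, -0.00114204,  0.00020603, -0.002044  , -0.00022354,
        0.00227329, -0.00068289]), 'joint_torque': array([ 7.82989700e-04, -6.24544573e+01,  2.44827830e-02, -3.90720212e+01,
       -6.15194952e-02,  3.65880970e-02,  1.05933620e-04]), 'ee_pos': array([ 0.25059647, -0.57220688,  0.23585786]), 'eef_rot': array([ 9.78777071e-01,  2.04926957e-01, -1.48091276e-04, -6.04475966e-04]), 'ft_force': array([ 0.17777356, -0.15681498,  0.12229665]), 'torque': array([ 0.01162231,  0.04158548, -0.02667428]), 'width': 0.08682444218344453}
```

View pics/top0.png

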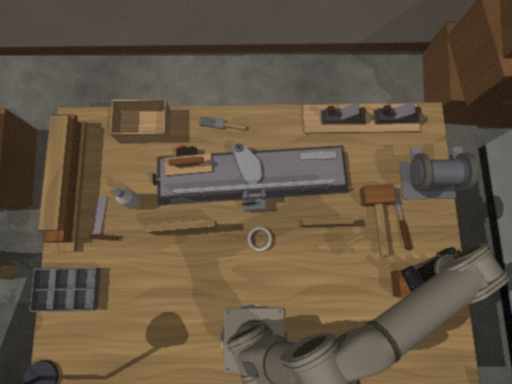

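View pics/side0.png

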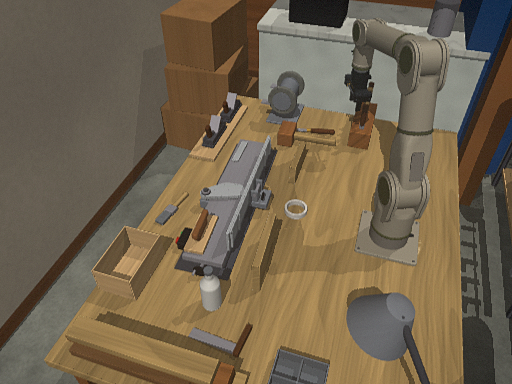

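The top view shows the longer board at left (145–215, 225), the offcut at right (300–365, 223), and the jointer at (158–346, 145–205) with its infeed end at left. I'll enlarge it to measure.

Run:
```python
import cv2
i=cv2.imread("pics/top0.png")[135:245,130:390]
i=cv2.convertScaleAbs(cv2.resize(i,None,fx=3,fy=3,interpolation=cv2.INTER_CUBIC),alpha=1.4)
for k in range(0,780,60): cv2.putText(i,str(130+k//3),(k,8),0,.3,(0,255,255));cv2.line(i,(k,10),(k,14),(0,255,255))
for k in range(15,330,30): cv2.putText(i,str(135+k//3),(0,k+3),0,.3,(0,255,255))
cv2.imwrite("pics/topc.png",i)
```

```text
(no output)
```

View pics/topc.png

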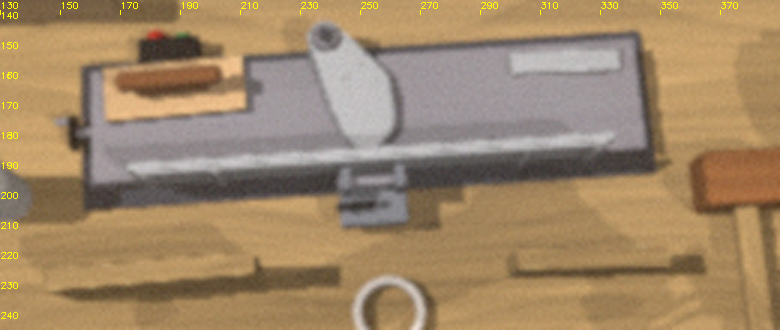

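```bash
cat > h.py <<'E'
import numpy as np,cv2
from bench import readout,camera,calibration
def ray(c,uv,z):
    E=np.array(c["extrinsics"]);R,t=E[:3,:3],E[:3,3]
    d=R.T@np.array([(uv[0]-c["cx"])/c["fx"],(uv[1]-c["cy"])/c["fy"],1]);o=-R.T@t
    return o+d*(z-o[2])/d[2]
def proj(c,p):
    q=np.array(c["extrinsics"])@np.r_[p,1];return np.array([c["fx"]*q[0]/q[2]+c["cx"],c["fy"]*q[1]/q[2]+c["cy"]])
E
python3 - <<'E'
from h import *
c=calibration("top")
for n,u,v,z in [("fenceL",128,171,.151),("fenceR",613,137,.151),("tabTL",83,67,.055),("tabTR",638,34,.055),("bdL",47,278,.14),("bdR",256,266,.14),("offL",512,260,.095),("offR",700,258,.095),("tape",390,315,.02)]:
    print(n,np.round(ray(c,(130+u/3,135+v/3),z),4))
E
```

```text
fenceL [0.5529 0.2991 0.151 ]
fenceR [ 0.5873 -0.3163  0.151 ]
tabTL [0.7204 0.3846 0.055 ]
tabTR [ 0.7562 -0.3826  0.055 ]
bdL [0.4207 0.3982 0.14  ]
bdR [0.4314 0.1382 0.14  ]
offL [ 0.4394 -0.1881  0.095 ]
offR [ 0.438  -0.4314  0.095 ]
tape [ 0.3776 -0.0311  0.02  ]
```

apply_moves([
  {"translation":[0.03,0.035,0.02],"turn":[0,0,0.145],"hand":0.087},
  {"translation":[0.03,0.035,0.02],"turn":[0,0,0.145],"hand":0.087},
  {"translation":[0.03,0.035,0.02],"turn":[0,0,0.145],"hand":0.087},
  {"translation":[0.03,0.035,0.02],"turn":[0,0,0.145],"hand":0.087},
  {"translation":[0.03,0.035,0.02],"turn":[0,0,0.145],"hand":0.087},
])

```text
time: 0.6
ee_pos: [0.3939, -0.3969, 0.3313]
eef_rot: [0.84, 0.543, -0.005, -0.004]
ft_force: [0.4, -1.2, -0.8]
width: 0.087
```

apply_moves([
  {"translation":[0.01,0.048,0],"turn":[0,0,0.145],"hand":0.087},
  {"translation":[0.01,0.048,0],"turn":[0,0,0.145],"hand":0.087},
  {"translation":[0.01,0.048,0],"turn":[0,0,0.145],"hand":0.087},
  {"translation":[0,0.05,0],"turn":[0,0,0],"hand":0.087},
  {"translation":[0,0.05,0],"turn":[0,0,0],"hand":0.087},
])

```text
time: 1.1
ee_pos: [0.4268, -0.1502, 0.3321]
eef_rot: [0.695, 0.719, -0.005, -0.002]
ft_force: [1.3, 0.3, -0.0]
width: 0.0874
```

apply_moves([
  {"translation":[0,0.05,0],"turn":[0,0,0],"hand":0.087},
  {"translation":[0,0.05,0],"turn":[0,0,0],"hand":0.087},
  {"translation":[0,0.05,0],"turn":[0,0,0],"hand":0.087},
  {"translation":[0,0.05,0],"turn":[0,0,0],"hand":0.087},
  {"translation":[0,0.05,0],"turn":[0,0,0],"hand":0.087},
])

```text
time: 1.6
ee_pos: [0.4239, 0.0995, 0.3313]
eef_rot: [0.695, 0.719, -0.006, -0.001]
ft_force: [0.4, -0.3, -0.1]
width: 0.0872
```

apply_moves([
  {"translation":[0,0.05,0],"turn":[0,0,0],"hand":0.087},
  {"translation":[0,0.05,0],"turn":[0,0,0],"hand":0.087},
  {"translation":[0,0.05,0],"turn":[0,0,0],"hand":0.087},
  {"translation":[0,0.01,0],"turn":[0,0,0],"hand":0.087},
  {"translation":[0,0,0],"turn":[0,0,0],"hand":0.087},
])

```text
time: 2.1
ee_pos: [0.4194, 0.2663, 0.3313]
eef_rot: [0.692, 0.722, -0.005, -0.002]
ft_force: [-0.1, -0.5, 0.6]
width: 0.0868
```

Run:
```python
from h import *
s=readout.read_state();c=calibration("wrist");i=camera("wrist")
cv2.imwrite("pics/w1.png",i[:,:,::-1]);np.savez("w1",E=c["extrinsics"],f=[c["fx"],c["fy"],c["cx"],c["cy"]])
print(s["time"],s["ee_pos"],s["eef_rot"],s["joint_positions"].round(2));print(np.round(c["extrinsics"],3))
```

```text
2.1 [0.41937941 0.26629163 0.33125089] [ 0.69174502  0.72212306 -0.00493671 -0.00165279] [ 0.33  0.11 -1.05  1.58  0.09  1.51 -0.68]
[[ 0.999  0.042 -0.008 -0.428]
 [ 0.042 -0.963  0.267  0.181]
 [ 0.003 -0.267 -0.964  0.55 ]
 [ 0.     0.     0.     1.   ]]
```

View pics/w1.png

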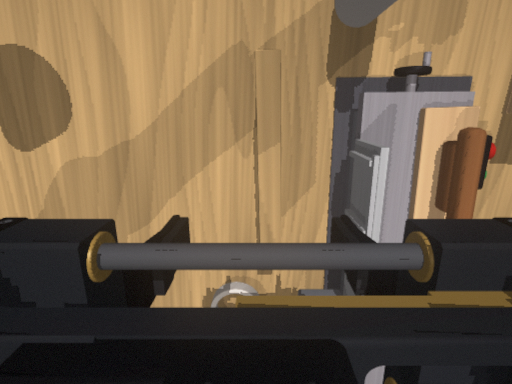

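The wrist view shows the board at (256–281, 50) down to about (272, 273). The fence top strip is near (380–388, 143) to about (380, 240), with the push block at (440–490, 110–220).

Run:
```python
import cv2
i=cv2.imread("pics/w1.png")[40:285,245:495]
i=cv2.convertScaleAbs(cv2.resize(i,None,fx=2.4,fy=2.4,interpolation=cv2.INTER_CUBIC),alpha=1.6)
for k in range(0,250,25):
    p=int(k*2.4);cv2.putText(i,str(245+k),(p,8),0,.3,(0,255,255));cv2.line(i,(p,10),(p,14),(0,255,255));cv2.putText(i,str(40+k),(0,p+3),0,.3,(0,255,0))
cv2.imwrite("pics/w1c.png",i)
```

```text
(no output)
```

View pics/w1c.png

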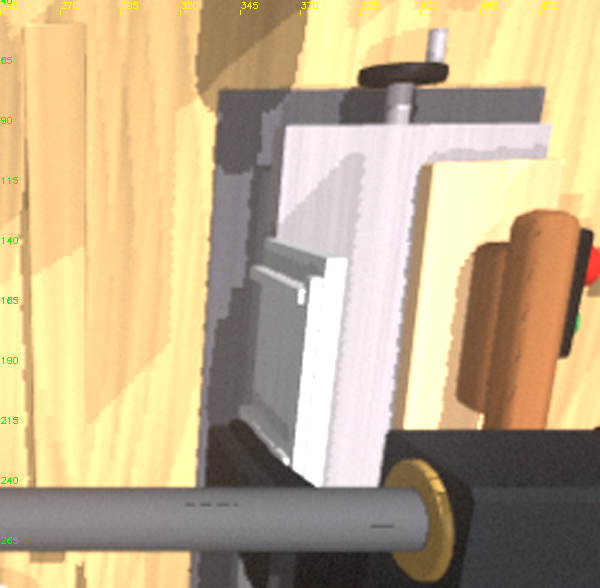

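Run:
```python
import cv2,numpy as np
g=cv2.imread("pics/w1.png",0)
for v in (144,150,160,180,200,220,236): print(v,"f",g[v,360:412].tolist())
i=cv2.imread("pics/w1.png").astype(int)
for v in (55,80,120,160,200): print(v,"b",i[v,250:290].sum(1).tolist())
```

```text
144 f [87, 86, 86, 88, 86, 88, 88, 88, 90, 93, 106, 115, 122, 126, 128, 130, 131, 131, 132, 132, 133, 133, 136, 135, 131, 129, 131, 132, 130, 128, 128, 129, 143, 148, 148, 148, 147, 148, 148, 147, 152, 149, 150, 150, 151, 154, 153, 149, 150, 150, 144, 147]
150 f [75, 76, 77, 76, 77, 76, 76, 77, 78, 77, 83, 79, 82, 79, 75, 81, 82, 85, 86, 86, 106, 164, 186, 185, 185, 184, 188, 193, 189, 153, 130, 134, 143, 148, 147, 148, 147, 148, 149, 150, 149, 149, 152, 150, 154, 152, 150, 148, 149, 147, 146, 151]
160 f [88, 87, 88, 87, 88, 88, 89, 88, 100, 124, 149, 139, 103, 84, 162, 186, 186, 187, 185, 160, 171, 183, 184, 185, 185, 188, 191, 185, 147, 129, 129, 140, 147, 149, 148, 148, 147, 148, 149, 148, 150, 153, 151, 154, 151, 149, 150, 147, 144, 148, 154, 152]
180 f [86, 85, 83, 85, 86, 85, 86, 86, 87, 87, 85, 87, 160, 185, 185, 186, 185, 160, 173, 186, 185, 183, 185, 186, 187, 166, 136, 133, 143, 148, 149, 149, 148, 148, 150, 150, 150, 149, 151, 150, 151, 155, 152, 146, 150, 149, 148, 152, 154, 151, 142, 115]
200 f [85, 83, 86, 86, 83, 85, 85, 86, 85, 85, 160, 186, 186, 185, 186, 162, 176, 1
[... 1007 characters left out ...]
375, 369, 364, 363, 358, 359, 330, 374, 412, 411, 399, 375, 378, 386, 386, 391]
120 b [348, 354, 364, 377, 303, 239, 248, 368, 406, 396, 397, 394, 382, 375, 372, 378, 377, 380, 381, 382, 381, 382, 386, 388, 387, 376, 370, 364, 368, 368, 345, 398, 415, 403, 405, 397, 393, 388, 375, 374]
160 b [453, 463, 457, 447, 361, 305, 308, 303, 421, 463, 459, 461, 450, 449, 443, 435, 429, 430, 431, 434, 434, 442, 451, 449, 450, 439, 434, 434, 431, 434, 373, 382, 419, 404, 401, 401, 392, 391, 396, 391]
200 b [444, 439, 445, 459, 463, 373, 309, 308, 281, 389, 442, 458, 466, 467, 461, 445, 438, 431, 432, 434, 442, 445, 457, 468, 464, 458, 447, 442, 431, 433, 399, 396, 396, 399, 393, 396, 393, 387, 387, 396]
```

Run:
```python
from h import *
d=np.load("w1.npz");f=d["f"];c=dict(fx=f[0],fy=f[1],cx=f[2],cy=f[3],extrinsics=d["E"])
def line(P,z):
    Q=np.array([ray(c,p,z)[:2] for p in P]);k=np.polyfit(Q[:,1],Q[:,0],1);print(Q.round(4).tolist(),"x=%.4f y + %.4f"%tuple(k));return k
F=line([(389,150),(388,160),(385.3,180),(383.2,200),(381.2,220),(379.1,236)],.151)
L=line([(255.6,55),(256.2,80),(257.2,120),(258,160),(259,200)],.14)
R=line([(280.5,55),(280.5,80),(280.5,120),(280.5,160),(280.3,200)],.14)
for n,p,z in [("bd far",(269,50),.14),("bd near",(269,274),.14),("fence end",(389,147),.151),("pb corner",(419,108),.065),("pb left",(414,215),.055)]: print(n,ray(c,p,z).round(4))
```

```text
[[0.5648, 0.3003], [0.5655, 0.2888], [0.5661, 0.265], [0.5676, 0.2403], [0.5691, 0.2147], [0.5698, 0.1934]] x=-0.0484 y + 0.5793
[[0.4082, 0.3958], [0.4098, 0.3702], [0.4126, 0.3269], [0.4154, 0.2804], [0.4187, 0.2302]] x=-0.0631 y + 0.4332
[[0.4353, 0.3969], [0.4368, 0.3713], [0.4395, 0.3281], [0.4423, 0.2815], [0.4451, 0.2313]] x=-0.0599 y + 0.4591
bd far [0.4225 0.4013 0.14  ]
bd near [0.4363 0.1266 0.14  ]
fence end [0.5642 0.3037 0.151 ]
pb corner [0.6353 0.3499 0.065 ]
pb left [0.6635 0.1889 0.055 ]
```

apply_moves([
  {"translation":[0.01,0.004,-0.02],"turn":[0.005,-0.009,0.018],"hand":0.087},
  {"translation":[0,0,-0.05],"turn":[0,0,0],"hand":0.087},
  {"translation":[0,0,-0.05],"turn":[0,0,0],"hand":0.087},
  {"translation":[0,0,-0.04],"turn":[0,0,0],"hand":0.087},
  {"translation":[0,0,0],"turn":[0,0,0],"hand":0.087},
])

```text
time: 2.65
ee_pos: [0.4322, 0.2613, 0.167]
eef_rot: [0.689, 0.725, 0.0, 0.003]
ft_force: [-0.4, 0.6, 0.5]
width: 0.087
```

```bash
cat >> h.py <<'E'
from scipy.spatial.transform import Rotation as Ro
def st():
    s=readout.read_state();M=Ro.from_quat(s["eef_rot"]).as_matrix()
    a,b=M[0,2],M[1,2];y=np.arctan2(M[1,1],M[0,1])
    print("t %.2f pos %s yaw %.4f fixtilt [%.4f %.4f] F %s T %s w %.4f"%(s["time"],s["ee_pos"].round(4),y,-b,a,s["ft_force"].round(1),s["torque"].round(2),s["width"]))
    return s
E
python3 -c "from h import *;st()"
```

```text
t 2.65 pos [0.4322 0.2613 0.167 ] yaw 0.0510 fixtilt [0.0040 0.0045] F [-0.4  0.6  0.5] T [-0.08 -0.03 -0.01] w 0.0870
```

apply_moves([
  {"translation":[-0.002,0.008,-0.03],"turn":[0.004,0.004,0.01],"hand":0.087},
  {"translation":[0,0,-0.02],"turn":[0,0,0],"hand":0.087},
  {"translation":[0,0,0],"turn":[0,0,0],"hand":0.087},
])

```text
time: 2.95
ee_pos: [0.4337, 0.2661, 0.1202]
eef_rot: [0.687, 0.726, 0.001, 0.002]
ft_force: [0.4, -0.4, 0.4]
width: 0.087
```

```bash
python3 -c "from h import *;st()"
```

```text
t 2.95 pos [0.4337 0.2661 0.1202] yaw 0.0549 fixtilt [0.0011 0.0041] F [ 0.4 -0.4  0.4] T [-0.06 -0.11  0.01] w 0.0870
```

apply_moves([
  {"translation":[-0.004,0.003,-0.004],"turn":[0.001,0.004,0.006],"hand":0.087},
  {"translation":[0,0,0],"turn":[0,0,0],"hand":0.05},
  {"translation":[0,0,0],"turn":[0,0,0],"hand":0.02},
  {"translation":[0,0,0],"turn":[0,0,0],"hand":0.02},
  {"translation":[0,0,0],"turn":[0,0,0],"hand":0.02},
], newtons=40)

```text
time: 3.45
ee_pos: [0.4332, 0.2694, 0.123]
eef_rot: [0.686, 0.727, 0.003, 0.002]
ft_force: [-0.5, -0.0, 0.4]
width: 0.0628
```

```bash
python3 -c "from h import *;st()"
```

```text
t 3.45 pos [0.4332 0.2694 0.123 ] yaw 0.0581 fixtilt [-0.0017 0.0075] F [-0.5 -0.   0.4] T [-0.06 -0.1  -0.06] w 0.0628
```

apply_moves([
  {"translation":[-0.003,0.001,-0.006],"turn":[0,0.007,0.003],"hand":0.02},
  {"translation":[0,0,-0.002],"turn":[0,0,0],"hand":0.02},
  {"translation":[0,0,-0.001],"turn":[0,0,0],"hand":0.02},
  {"translation":[0,0,-0.001],"turn":[0,0,0],"hand":0.02},
])

```text
time: 3.85
ee_pos: [0.4299, 0.2705, 0.1124]
eef_rot: [0.685, 0.729, 0.001, -0.001]
ft_force: [-0.1, 0.3, 0.3]
width: 0.0311
```

```bash
python3 -c "from h import *;st()"
```

```text
t 3.85 pos [0.4299 0.2705 0.1124] yaw 0.0615 fixtilt [-0.0017 0.0000] F [-0.1  0.3  0.3] T [-0.06 -0.09 -0.02] w 0.0311
```

apply_moves([
  {"translation":[0,0,0.003],"turn":[0,0,0],"hand":0.029},
  {"translation":[0,0,0.0],"turn":[0,0,0],"hand":0.015},
  {"translation":[0,0,0],"turn":[0,0,0],"hand":0.015},
  {"translation":[0,0,0],"turn":[0,0,0],"hand":0.015},
])

```text
time: 4.25
ee_pos: [0.4293, 0.2705, 0.1154]
eef_rot: [0.685, 0.729, -0.0, -0.001]
ft_force: [-0.3, 1.6, -2.5]
width: 0.0278
```

```bash
python3 -c "from h import *;st()"
```

```text
t 4.25 pos [0.4293 0.2705 0.1154] yaw 0.0620 fixtilt [-0.0011 -0.0014] F [-0.3  1.6 -2.5] T [ 0.09 -0.11 -0.  ] w 0.0278
```

apply_moves([
  {"translation":[0,0,0.02],"turn":[0,0,0],"hand":0.015},
  {"translation":[0,0,0.045],"turn":[0,0,0],"hand":0.015},
  {"translation":[0,0,0.05],"turn":[0,0,0],"hand":0.015},
  {"translation":[0,0,0.05],"turn":[0,0,0],"hand":0.015},
  {"translation":[0,0,0.045],"turn":[0,0,0],"hand":0.015},
])

```text
time: 4.75
ee_pos: [0.4232, 0.2655, 0.323]
eef_rot: [0.684, 0.729, -0.009, -0.004]
ft_force: [1.0, 0.9, -6.2]
width: 0.0276
```

```bash
python3 -c "
from h import *;st()
c=calibration('top')
for u in [(125,190)]: print(ray(c,u,.19))"
```

```text
t 4.75 pos [0.4232 0.2655 0.323 ] yaw 0.0629 fixtilt [0.0067 -0.0181] F [ 1.   0.9 -6.2] T [ 0.12 -0.33  0.01] w 0.0276
[0.55501709 0.46687097 0.19      ]
```

apply_moves([
  {"translation":[0.03,-0.014,0.01],"turn":[0.003,-0.009,-0.007],"hand":0.015},
  {"translation":[0.04,-0.018,0.0],"turn":[0.003,-0.009,-0.007],"hand":0.015},
  {"translation":[0.04,-0.018,0.0],"turn":[0,0,0],"hand":0.015},
  {"translation":[0.04,-0.018,0.0],"turn":[0,0,0],"hand":0.015},
  {"translation":[0.022,-0.004,0.0],"turn":[0,0,0],"hand":0.015},
])

```text
time: 5.25
ee_pos: [0.5991, 0.1923, 0.3387]
eef_rot: [0.689, 0.725, 0.002, 0.004]
ft_force: [1.0, -0.0, -6.8]
width: 0.0279
```

```bash
python3 -c "from h import *;st()"
```

```text
t 5.25 pos [0.5991 0.1923 0.3387] yaw 0.0516 fixtilt [0.0028 0.0097] F [ 1.  -0.  -6.8] T [-0.07 -0.07 -0.03] w 0.0279
```

apply_moves([
  {"translation":[-0.002,0,-0.02],"turn":[0.002,0.008,-0.003],"hand":0.015},
  {"translation":[-0.002,0,-0.04],"turn":[0,0,0],"hand":0.015},
  {"translation":[-0.002,0,-0.04],"turn":[0,0,0],"hand":0.015},
  {"translation":[0,0,-0.025],"turn":[0,0,0],"hand":0.015},
  {"translation":[0,0,-0.005],"turn":[0,0,0],"hand":0.015},
])

```text
time: 5.75
ee_pos: [0.5951, 0.1876, 0.198]
eef_rot: [0.692, 0.722, -0.003, -0.002]
ft_force: [0.0, -0.9, -5.5]
width: 0.0278
```

Run:
```python
from h import *
s=st();c=calibration("wrist");i=camera("wrist")
cv2.imwrite("pics/w2.png",i[:,:,::-1]);np.savez("w2",E=c["extrinsics"],f=[c["fx"],c["fy"],c["cx"],c["cy"]])
```

```text
t 5.75 pos [0.5951 0.1876 0.198 ] yaw 0.0418 fixtilt [0.0010 -0.0065] F [ 0.  -0.9 -5.5] T [-0.08 -0.08 -0.02] w 0.0278
```

View pics/w2.png

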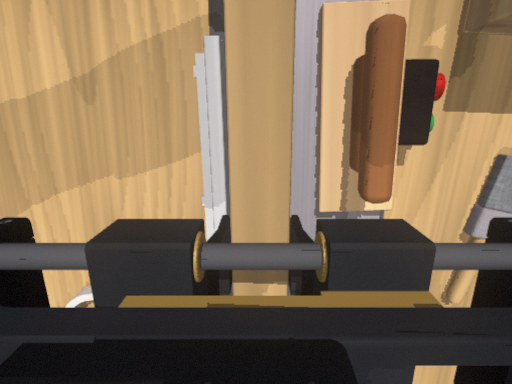

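The board (225–295, 0–300) hangs between the fence (205–225, 38–240) and the push block (320–405). I'll measure the relative yaw and the gap.

Run:
```python
from h import *
d=np.load("w2.npz");f=d["f"];c=dict(fx=f[0],fy=f[1],cx=f[2],cy=f[3],extrinsics=d["E"])
i=cv2.imread("pics/w2.png").astype(int)
g=i.sum(2); b=i[:,:,0]-i[:,:,2]
def edge(v,lo,hi): # first blue->wood transition
    r=b[v,lo:hi];return lo+int(np.argmin(np.diff(r)))
for v in (60,100,140,180,210): print(v,g[v,196:240:1].tolist(),"\n   ",b[v,196:240].tolist())
```

```text
60 [590, 590, 590, 587, 591, 590, 586, 593, 509, 518, 576, 586, 592, 591, 591, 588, 596, 597, 607, 618, 623, 618, 612, 543, 370, 281, 276, 282, 277, 341, 401, 458, 476, 474, 476, 468, 470, 467, 470, 465, 465, 456, 451, 453] 
    [-6, -4, -4, -4, -5, -4, -4, -4, -4, -4, -3, -4, -4, -3, -3, -3, -4, -5, -3, -3, -3, -3, -4, -4, -5, -8, -8, -5, -7, -46, -72, -83, -85, -86, -85, -86, -85, -87, -85, -85, -86, -84, -84, -82]
100 [455, 490, 562, 591, 589, 593, 589, 588, 590, 586, 527, 505, 566, 591, 593, 591, 594, 594, 592, 595, 606, 615, 624, 615, 599, 497, 348, 284, 277, 282, 298, 384, 457, 477, 475, 477, 475, 471, 463, 467, 468, 469, 459, 458] 
    [-81, -58, -16, -4, -3, -2, -2, -3, -2, -3, -4, -3, -4, -3, -4, -3, -3, -4, -2, -3, -3, -3, -3, -3, -2, -3, -5, -8, -7, -7, -28, -64, -81, -86, -86, -84, -84, -84, -84, -83, -84, -83, -84, -82]
140 [459, 453, 441, 446, 513, 574, 588, 585, 587, 589, 594, 583, 587, 549, 577, 595, 595, 591, 589, 594, 589, 594, 598, 605, 612, 608, 562, 401, 289, 275, 278, 281, 371, 447, 469, 475, 469, 473, 472, 475, 470, 469, 461, 461] 
    [-82, -82, -80, -79, -37,
[... 326 characters left out ...]
 275, 279, 270, 364, 433, 466, 472, 475, 473, 471, 470, 465, 468, 466] 
    [-92, -95, -92, -90, -88, -88, -74, -21, -3, -3, -4, -5, -5, -5, -4, -6, -4, -4, -4, -3, -2, -4, -2, -3, -3, -4, -4, -4, -5, -5, -7, -7, -16, -59, -77, -84, -86, -84, -85, -86, -86, -86, -85, -83]
210 [492, 492, 493, 480, 473, 467, 464, 472, 532, 643, 667, 672, 665, 670, 665, 668, 627, 597, 647, 664, 668, 667, 666, 665, 667, 664, 667, 667, 664, 611, 421, 288, 277, 272, 372, 437, 465, 464, 469, 465, 475, 473, 469, 462] 
    [-88, -91, -90, -87, -85, -85, -85, -84, -61, -15, -1, -1, -2, -2, -2, -2, -3, -3, -2, -1, -1, -2, -1, -2, -1, -1, -1, -1, -1, -4, -5, -8, -7, -17, -59, -78, -86, -85, -85, -86, -86, -85, -85, -86]
```

Run:
```python
from h import *
d=np.load("w2.npz");f=d["f"];c=dict(fx=f[0],fy=f[1],cx=f[2],cy=f[3],extrinsics=d["E"])
def line(P,z):
    Q=np.array([ray(c,p,z)[:2] for p in P]);k=np.polyfit(Q[:,1],Q[:,0],1);print(Q.round(4).tolist(),"x=%.4f y + %.4f"%tuple(k))
line([(219.8,60),(221.6,100),(223.2,140),(225,180),(226.4,210)],.151)
line([(225.5,60),(227,100),(228.3,140),(229.3,180),(230.2,210)],.2226)
```

```text
[[0.5659, 0.2893], [0.5671, 0.2653], [0.5683, 0.2395], [0.5698, 0.2117], [0.571, 0.1895]] x=-0.0510 y + 0.5806
[[0.5783, 0.2786], [0.579, 0.2634], [0.5797, 0.2471], [0.5804, 0.2295], [0.581, 0.2155]] x=-0.0423 y + 0.5901
```

apply_moves([
  {"translation":[0,0.004,-0.01],"turn":[0.001,-0.006,0.008],"hand":0.015},
  {"translation":[0,0,-0.008],"turn":[0,0,0],"hand":0.015},
  {"translation":[0,0,-0.004],"turn":[0,0,0],"hand":0.015},
])

```text
time: 6.1
ee_pos: [0.5966, 0.1929, 0.1784]
eef_rot: [0.689, 0.725, 0.002, 0.001]
ft_force: [0.6, 0.2, -6.9]
width: 0.0279
```

```bash
python3 -c "from h import *;st()"
```

```text
t 6.10 pos [0.5966 0.1929 0.1784] yaw 0.0503 fixtilt [-0.0017 0.0042] F [ 0.6  0.2 -6.9] T [-0.09 -0.06  0.02] w 0.0279
```

apply_moves([
  {"translation":[0,0,-0.004],"turn":[-0.001,0.003,0],"hand":0.015},
  {"translation":[0,0,-0.003],"turn":[0,0,0],"hand":0.015},
  {"translation":[0,0,-0.002],"turn":[0,0,0],"hand":0.015},
])

```text
time: 6.4
ee_pos: [0.5975, 0.1934, 0.1705]
eef_rot: [0.689, 0.725, 0.002, 0.001]
ft_force: [-3.6, -2.4, 12.2]
width: 0.0276
```

```bash
python3 -c "from h import *;st()"
```

```text
t 6.40 pos [0.5975 0.1934 0.1705] yaw 0.0503 fixtilt [-0.0012 0.0036] F [-3.6 -2.4 12.2] T [-0.66  1.32  0.04] w 0.0276
```

apply_moves([
  {"translation":[-0.003,0,0.0005],"turn":[-0.001,0.003,0],"hand":0.015},
  {"translation":[-0.004,0,0],"turn":[0,0,0],"hand":0.015},
  {"translation":[-0.003,0,0],"turn":[0,0,0],"hand":0.015},
])

```text
time: 6.7
ee_pos: [0.5872, 0.1936, 0.1714]
eef_rot: [0.689, 0.725, 0.001, 0.0]
ft_force: [0.0, -0.8, -6.5]
width: 0.0273
```

```bash
python3 -c "from h import *;st()"
```

```text
t 6.70 pos [0.5872 0.1936 0.1714] yaw 0.0500 fixtilt [-0.0006 0.0011] F [ 0.  -0.8 -6.5] T [-0.05 -0.08 -0.08] w 0.0273
```

apply_moves([
  {"translation":[-0.002,0,-0.001],"turn":[0,0.001,0],"hand":0.015},
  {"translation":[-0.001,0,-0.0005],"turn":[0,0,0],"hand":0.015},
])

```text
time: 6.9
ee_pos: [0.5842, 0.1938, 0.1706]
eef_rot: [0.689, 0.725, 0.001, 0.0]
ft_force: [4.3, 0.9, -3.7]
width: 0.0274
```

```bash
python3 -c "from h import *;st()"
```

```text
t 6.90 pos [0.5842 0.1938 0.1706] yaw 0.0501 fixtilt [-0.0009 0.0019] F [ 4.3  0.9 -3.7] T [ 0.18 -1.2  -0.11] w 0.0274
```

apply_moves([
  {"translation":[-0.0005,0,-0.001],"turn":[0,0.002,0],"hand":0.015},
  {"translation":[-0.0004,-0.005,-0.001],"turn":[0,0,0],"hand":0.015},
  {"translation":[-0.0004,-0.005,-0.001],"turn":[0,0,0],"hand":0.015},
])

```text
time: 7.2
ee_pos: [0.5845, 0.1858, 0.1705]
eef_rot: [0.689, 0.725, 0.004, 0.0]
ft_force: [2.1, 3.7, 4.0]
width: 0.0279
```

```bash
python3 -c "from h import *;st()"
```

```text
t 7.20 pos [0.5845 0.1858 0.1705] yaw 0.0512 fixtilt [-0.0048 0.0058] F [2.1 3.7 4. ] T [ 0.57 -0.44 -0.19] w 0.0279
```

apply_moves([
  {"translation":[-0.0005,-0.003,-0.001],"turn":[-0.003,0.005,0],"hand":0.015},
  {"translation":[-0.0004,-0.005,-0.001],"turn":[-0.001,0.003,0],"hand":0.015},
  {"translation":[-0.0004,-0.005,-0.001],"turn":[-0.001,0.002,0],"hand":0.015},
])

```text
time: 7.5
ee_pos: [0.5852, 0.1743, 0.1705]
eef_rot: [0.689, 0.725, 0.002, -0.001]
ft_force: [2.2, 5.0, 6.3]
width: 0.0273
```

```bash
python3 -c "from h import *;st()"
```

```text
t 7.50 pos [0.5852 0.1743 0.1705] yaw 0.0517 fixtilt [-0.0040 0.0015] F [2.2 5.  6.3] T [ 0.72 -0.49 -0.24] w 0.0273
```

apply_moves([
  {"translation":[-0.0004,-0.008,-0.0008],"turn":[-0.002,0.002,-0.0005],"hand":0.015},
  {"translation":[-0.0004,-0.008,-0.0008],"turn":[-0.001,0.001,0],"hand":0.015},
  {"translation":[-0.0004,-0.008,-0.0008],"turn":[-0.001,0.001,0],"hand":0.015},
])

```text
time: 7.8
ee_pos: [0.5862, 0.1518, 0.1705]
eef_rot: [0.688, 0.725, 0.003, -0.0]
ft_force: [4.4, 4.3, 4.9]
width: 0.028
```

```bash
python3 -c "from h import *;st()"
```

```text
t 7.80 pos [0.5862 0.1518 0.1705] yaw 0.0521 fixtilt [-0.0043 0.0036] F [4.4 4.3 4.9] T [ 0.67 -0.87 -0.2 ] w 0.0280
```

apply_moves([
  {"translation":[-0.0004,-0.008,-0.0008],"turn":[-0.002,0.003,-0.001],"hand":0.015},
  {"translation":[-0.0004,-0.008,-0.0008],"turn":[-0.001,0.002,-0.0005],"hand":0.015},
  {"translation":[-0.0004,-0.008,-0.0008],"turn":[-0.001,0.002,0],"hand":0.015},
  {"translation":[-0.0004,-0.008,-0.0008],"turn":[-0.001,0.001,0],"hand":0.015},
])

```text
time: 8.2
ee_pos: [0.5877, 0.1226, 0.1705]
eef_rot: [0.688, 0.725, 0.004, -0.001]
ft_force: [4.9, 6.4, 4.8]
width: 0.0278
```

```bash
python3 -c "from h import *;st()"
```

```text
t 8.20 pos [0.5877 0.1226 0.1705] yaw 0.0524 fixtilt [-0.0069 0.0042] F [4.9 6.4 4.8] T [ 0.95 -0.94 -0.27] w 0.0278
```

apply_moves([
  {"translation":[-0.0004,-0.009,-0.001],"turn":[-0.004,0.004,-0.002],"hand":0.015},
  {"translation":[-0.0004,-0.009,-0.001],"turn":[-0.002,0.002,-0.001],"hand":0.015},
  {"translation":[-0.0004,-0.009,-0.001],"turn":[-0.002,0.002,0],"hand":0.015},
  {"translation":[-0.0004,-0.009,-0.001],"turn":[-0.002,0.002,0],"hand":0.015},
])

```text
time: 8.6
ee_pos: [0.5893, 0.0907, 0.1706]
eef_rot: [0.688, 0.725, 0.003, -0.001]
ft_force: [3.2, 5.4, 5.0]
width: 0.0277
```

Run:
```python
from h import *
st()
a=camera("side")[120:290,170:330];b=camera("top")[135:245,150:390]
a=cv2.resize(a,None,fx=3,fy=3);b=cv2.resize(b,None,fx=2,fy=2)[:,:,:]
cv2.imwrite("pics/mid.png",cv2.convertScaleAbs(a[:,:,::-1],alpha=1.4))
```

```text
t 8.60 pos [0.5893 0.0907 0.1706] yaw 0.0525 fixtilt [-0.0056 0.0037] F [3.2 5.4 5. ] T [ 1.22 -0.87 -0.31] w 0.0277
```

View pics/mid.png

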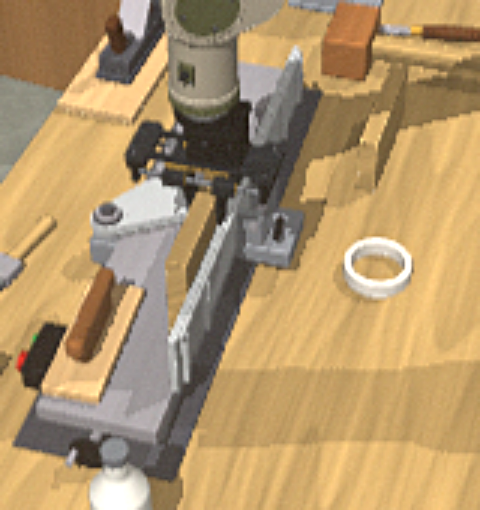

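The side view shows the board (165–215, 190–310) upright along the fence with the guard at (90–200, 180–260) pushed open. I'll carry on feeding.

apply_moves([
  {"translation":[-0.0004,-0.01,-0.001],"turn":[-0.004,0.003,-0.002],"hand":0.015},
  {"translation":[-0.0004,-0.01,-0.001],"turn":[-0.002,0.002,-0.001],"hand":0.015},
  {"translation":[-0.0004,-0.01,-0.001],"turn":[-0.002,0.002,0],"hand":0.015},
  {"translation":[-0.0004,-0.01,-0.001],"turn":[-0.002,0.002,0],"hand":0.015},
  {"translation":[-0.0004,-0.01,-0.001],"turn":[-0.002,0.002,0],"hand":0.015},
])

```text
time: 9.2
ee_pos: [0.5916, 0.0453, 0.1705]
eef_rot: [0.688, 0.726, 0.003, 0.001]
ft_force: [5.2, 6.3, 5.5]
width: 0.0277
```

```bash
python3 -c "from h import *;st()"
```

```text
t 9.20 pos [0.5916 0.0453 0.1705] yaw 0.0532 fixtilt [-0.0030 0.0046] F [5.2 6.3 5.5] T [ 1.25 -0.86 -0.37] w 0.0277
```

apply_moves([
  {"translation":[-0.0003,-0.01,-0.001],"turn":[-0.003,0.003,-0.002],"hand":0.015},
  {"translation":[-0.0003,-0.01,-0.001],"turn":[-0.002,0.002,-0.001],"hand":0.015},
  {"translation":[-0.0003,-0.01,-0.001],"turn":[-0.001,0.002,-0.001],"hand":0.015},
  {"translation":[-0.0003,-0.01,-0.001],"turn":[-0.001,0.002,0],"hand":0.015},
  {"translation":[-0.0003,-0.01,-0.001],"turn":[-0.001,0.002,0],"hand":0.015},
])

```text
time: 9.7
ee_pos: [0.5939, 0.0004, 0.1705]
eef_rot: [0.688, 0.726, 0.003, -0.0]
ft_force: [4.0, 5.7, 5.5]
width: 0.0275
```

```bash
python3 -c "from h import *;st()"
```

```text
t 9.70 pos [5.939e-01 4.000e-04 1.705e-01] yaw 0.0533 fixtilt [-0.0049 0.0042] F [4.  5.7 5.5] T [ 1.02 -0.69 -0.34] w 0.0275
```

apply_moves([
  {"translation":[-0.0003,-0.01,-0.001],"turn":[-0.003,0.003,-0.002],"hand":0.015},
  {"translation":[-0.0003,-0.01,-0.001],"turn":[-0.002,0.002,-0.001],"hand":0.015},
  {"translation":[-0.0003,-0.01,-0.001],"turn":[-0.001,0.002,-0.001],"hand":0.015},
  {"translation":[-0.0003,-0.01,-0.001],"turn":[-0.001,0.002,0],"hand":0.015},
  {"translation":[-0.0003,-0.01,-0.001],"turn":[-0.001,0.002,0],"hand":0.015},
])

```text
time: 10.2
ee_pos: [0.5962, -0.0445, 0.1705]
eef_rot: [0.688, 0.726, 0.003, -0.001]
ft_force: [4.0, 5.8, 6.1]
width: 0.0274
```

apply_moves([
  {"translation":[-0.0003,-0.01,-0.001],"turn":[-0.003,0.003,-0.002],"hand":0.015},
  {"translation":[-0.0003,-0.01,-0.001],"turn":[-0.002,0.002,-0.001],"hand":0.015},
  {"translation":[-0.0003,-0.01,-0.001],"turn":[-0.001,0.002,-0.001],"hand":0.015},
  {"translation":[-0.0003,-0.01,-0.001],"turn":[-0.001,0.002,0],"hand":0.015},
  {"translation":[-0.0003,-0.01,-0.001],"turn":[-0.001,0.002,0],"hand":0.015},
])

```text
time: 10.7
ee_pos: [0.5985, -0.0893, 0.1705]
eef_rot: [0.687, 0.726, 0.003, -0.001]
ft_force: [4.4, 6.3, 5.9]
width: 0.0278
```

```bash
python3 -c "from h import *;st()"
```

```text
t 10.70 pos [ 0.5985 -0.0893  0.1705] yaw 0.0548 fixtilt [-0.0061 0.0021] F [4.4 6.3 5.9] T [ 0.96 -0.69 -0.43] w 0.0278
```

apply_moves([
  {"translation":[-0.0003,-0.01,-0.001],"turn":[-0.004,0.001,-0.005],"hand":0.015},
  {"translation":[-0.0003,-0.01,-0.001],"turn":[-0.002,0.001,-0.002],"hand":0.015},
  {"translation":[-0.0003,-0.01,-0.001],"turn":[-0.001,0.001,-0.002],"hand":0.015},
  {"translation":[-0.0003,-0.01,-0.001],"turn":[-0.001,0.002,-0.002],"hand":0.015},
  {"translation":[-0.0003,-0.01,-0.001],"turn":[-0.001,0.002,-0.002],"hand":0.015},
])

```text
time: 11.2
ee_pos: [0.6007, -0.1332, 0.1705]
eef_rot: [0.689, 0.724, 0.003, -0.0]
ft_force: [4.4, 5.9, 6.6]
width: 0.0277
```

```bash
python3 -c "from h import *;st()"
```

```text
t 11.20 pos [ 0.6007 -0.1332  0.1705] yaw 0.0494 fixtilt [-0.0054 0.0042] F [4.4 5.9 6.6] T [ 1.02 -0.59  0.01] w 0.0277
```

apply_moves([
  {"translation":[-0.0003,-0.01,-0.001],"turn":[-0.003,0.003,0],"hand":0.015},
  {"translation":[-0.0003,-0.01,-0.001],"turn":[-0.002,0.002,0],"hand":0.015},
  {"translation":[-0.0003,-0.01,-0.001],"turn":[-0.001,0.002,0],"hand":0.015},
  {"translation":[-0.0003,-0.01,-0.001],"turn":[-0.001,0.002,0],"hand":0.015},
  {"translation":[-0.0003,-0.01,-0.001],"turn":[-0.001,0.002,0],"hand":0.015},
])

```text
time: 11.7
ee_pos: [0.6031, -0.177, 0.1705]
eef_rot: [0.687, 0.727, 0.003, -0.001]
ft_force: [3.3, 5.7, 6.8]
width: 0.0278
```

apply_moves([
  {"translation":[-0.0003,-0.01,-0.001],"turn":[-0.003,0.003,0],"hand":0.015},
  {"translation":[-0.0003,-0.01,-0.001],"turn":[-0.002,0.002,0],"hand":0.015},
  {"translation":[-0.0003,-0.01,-0.001],"turn":[-0.001,0.002,0],"hand":0.015},
  {"translation":[-0.0003,-0.008,-0.001],"turn":[-0.001,0.001,0],"hand":0.015},
])

```text
time: 12.1
ee_pos: [0.6054, -0.2118, 0.1705]
eef_rot: [0.686, 0.728, 0.002, -0.001]
ft_force: [2.7, 5.0, 8.2]
width: 0.0277
```

Run:
```python
from h import *
st()
a=camera("side")[100:270,180:340];b=camera("top")[130:215,150:360]
cv2.imwrite("pics/end1.png",cv2.convertScaleAbs(cv2.resize(a,None,fx=3,fy=3)[:,:,::-1],alpha=1.4))
```

```text
t 12.10 pos [ 0.6054 -0.2118  0.1705] yaw 0.0592 fixtilt [-0.0039 0.0016] F [2.7 5.  8.2] T [ 0.81 -0.54 -0.4 ] w 0.0277
```

View pics/end1.png

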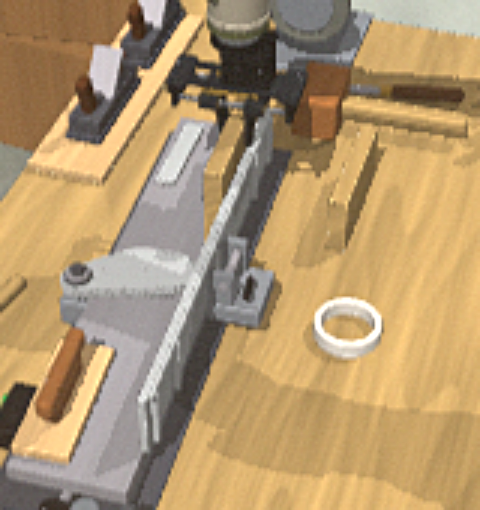

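The guard (60–190, 250–320) has swung shut against the fence, with the board (205–240, 120–220) beyond it. The yaw has crept 8 mrad, so I'll square it to the fence before letting go.

apply_moves([
  {"translation":[-0.0004,-0.002,-0.001],"turn":[-0.003,0.002,-0.007],"hand":0.015},
  {"translation":[-0.0004,-0.001,-0.0008],"turn":[-0.001,0.002,-0.003],"hand":0.015},
  {"translation":[-0.0004,0,-0.0008],"turn":[0,0.002,-0.002],"hand":0.015},
])

```text
time: 12.5
ee_pos: [0.6053, -0.2152, 0.1705]
eef_rot: [0.69, 0.723, -0.0, -0.0]
ft_force: [1.9, 0.1, 5.8]
width: 0.028
```

```bash
python3 -c "from h import *;st()"
```

```text
t 12.50 pos [ 0.6053 -0.2152  0.1705] yaw 0.0465 fixtilt [-0.0001 -0.0010] F [1.9 0.1 5.8] T [ 0.17 -0.69  0.19] w 0.0280
```

apply_moves([
  {"translation":[-0.0005,0,-0.0003],"turn":[0,0.0005,0.003],"hand":0.015},
  {"translation":[-0.0004,0,-0.0003],"turn":[0,0,0],"hand":0.015},
], newtons=5)

```text
time: 12.7
ee_pos: [0.6049, -0.2153, 0.1704]
eef_rot: [0.689, 0.725, -0.0, -0.0]
ft_force: [5.8, 0.9, 2.6]
width: 0.0279
```

```bash
python3 -c "from h import *;st()"
```

```text
t 12.70 pos [ 0.6049 -0.2153  0.1704] yaw 0.0500 fixtilt [-0.0001 -0.0001] F [5.8 0.9 2.6] T [ 0.23 -1.19  0.01] w 0.0279
```

apply_moves([
  {"translation":[0,0,0],"turn":[0,0,0],"hand":0.06},
  {"translation":[0,0,0],"turn":[0,0,0],"hand":0.06},
  {"translation":[0,0,0],"turn":[0,0,0],"hand":0.06},
  {"translation":[0,0,0],"turn":[0,0,0],"hand":0.06},
])

```text
time: 13.1
ee_pos: [0.6022, -0.2165, 0.1682]
eef_rot: [0.69, 0.724, -0.002, -0.002]
ft_force: [-0.5, 0.8, -0.0]
width: 0.0519
```

apply_moves([
  {"translation":[0,0,0.01],"turn":[0,0,0],"hand":0.06},
  {"translation":[0,0,0.03],"turn":[0,0,0],"hand":0.06},
  {"translation":[0,0,0.05],"turn":[0,0,0],"hand":0.06},
  {"translation":[0,0,0.05],"turn":[0,0,0],"hand":0.06},
  {"translation":[0,0,0.04],"turn":[0,0,0],"hand":0.06},
])

```text
time: 13.6
ee_pos: [0.5972, -0.2163, 0.3497]
eef_rot: [0.69, 0.724, -0.005, -0.008]
ft_force: [1.1, -0.4, 0.7]
width: 0.0601
```

Run:
```python
from h import *
st();c=calibration("wrist");w=camera("wrist")
np.savez("w3",E=c["extrinsics"],f=[c["fx"],c["fy"],c["cx"],c["cy"]]);cv2.imwrite("pics/w3.png",w[:,:,::-1])
a=camera("side")[100:270,180:340]
a=cv2.convertScaleAbs(cv2.resize(a,(361,384)),alpha=1.4)
cv2.imwrite("pics/end2.png",np.hstack([w[:,80:],a])[:,:,::-1])
```

```text
t 13.60 pos [ 0.5972 -0.2163  0.3497] yaw 0.0491 fixtilt [-0.0041 -0.0183] F [ 1.1 -0.4  0.7] T [-0.02 -0.16 -0.01] w 0.0601
```

View pics/end2.png

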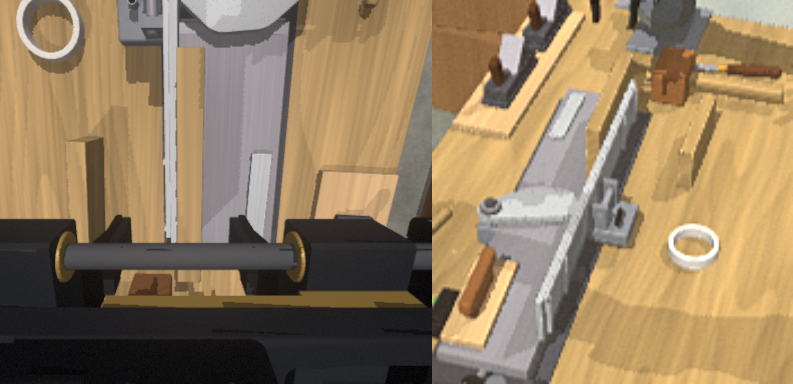

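The board (wrist part of the picture: 177–203, 47–280) stands upright, touching the fence strip (165–177). The guard is shut, the bystanders look unmoved and the gripper is clear.

apply_moves([
  {"translation":[0,0,0],"turn":[0,0,0],"hand":0.06},
])

```text
time: 13.8
ee_pos: [0.599, -0.2159, 0.3543]
eef_rot: [0.69, 0.724, -0.003, -0.004]
ft_force: [0.0, 0.1, -0.8]
width: 0.0599
```

```bash
python3 -c "
from bench import order;print(order.close_job())"
```

```text
the job is handed in; nothing more can be done
None
```

I stood the longer board on the infeed table against the fence and fed it through the guard. I let go only once the guard was shut behind it, and handed the job in at 13.8 s.

- **Feed:** wrist readings taken between moves showed about 4–8 N down and 2–5 N towards the fence. Readings stayed well under the limits; the highest I saw was about 12 N, when the board first touched the table.
- **Last pictures:** the board stands upright on the outfeed table, touching the fence. The guard is shut, the offcut and bystanders in view look unmoved, and the gripper is clear.
- **What was off:** the board turned up to about 8 mrad (0.5°) out of line with the fence. That was at the very end, when the guard already looked shut; I squared it before releasing. While the guard was open, the turn stayed within about 4 mrad at the points I read. Early position estimates of the fence from the top and wrist cameras differed by about 4 mm, and contact settled it.

I judged the guard shut from pictures only; I did not read its angle.

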